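Open the sprung lid of the ink box

ROBOT

A 7-joint arm with a two-finger parallel gripper is mounted at the origin on the work surface. World frame = base frame: x ahead of the robot, y to its left, z up, the work surface at z = 0. Lengths are in m, angles in rad, forces in N, time in s.
With the tool pointing down it reaches from about 0.4 to 0.75 m from the base axis. Payload 19.5 kg.
Tool frame: the origin (TCP) lies on the centre line of the jaws, within the pads' length; the fingertips stand 8 mm ahead of it and the grasp point (between the pads) lies 11 mm behind it; z points along the fingers, x is the direction in which the jaws open and shut, and the axes are right-handed (so a half turn about z gives the same grasp; the last joint's range is limited). The gripper opens to 85 mm and grips with 20 to 120 N. Pads are 22 mm wide; open, the fingers measure 114 mm over their backs; the gripper's body (76 mm by 85 mm) begins 54 mm behind the grasp point. The pads swing forward as they close: fully open they stand 13 mm farther back than shut.
Start: joints at [1.243, 0.707, -0.028, 1.485, 0.022, 0.951, -0.075], TCP at [0.162, -0.552, 0.239] pointing down, gripper open.
Joint ranges: [-2.71, 2.71], [-0.32, 2.16], [-1.57, 1.52], [0, 2.45], [-1.46, 4.6], [0, 2.02], [-2.83, 2.83]. Speed limits (rad/s): [1.89, 1.89, 2.57, 2.57, 3.01, 3.01, 3.01].

INTERFACE

Orientations are given as a rotation vector (axis times angle).
In Python, from rig import bot gives the robot as it stands. The module is installed in compiled form; this text tells all that it offers.
- The arm moves only by the tool send_rows, never from a script. Its argument "series" is one flat list of numbers, 7 for each row, row after row: the shift along the tool's x, y, z in m, then the turn, a rotation vector about the tool's x, y, z in degrees, then the closure in counts, from 0 (fully open) to 255 (shut). In form: [tx, ty, tz, rx, ry, rz, claw, tx, ty, tz, rx, ry, rz, claw, ...]. A call has 1 to 8 rows; each row shifts and turns the commanded pose from where the row before left it, along the tool's axes as they then stand; what a row does not reach is not made up. A row lasts 1/12 s, in which the tool goes at most 41.7 mm and 7.16 degrees, less where a joint would pass 70% of its speed; a pose out of reach is approached as far as the arm can. A call is refused whole if a number of a shift passes 0.0417 or a number of a turn 7.16, either way. A call with a gripper value outside its range is refused whole. The fingers move at their own pace and stop on an object; the grip force is fixed at half the most. Time passes only in rows, so rows that do not move let the fingers close. It gives the time, the measured TCP pose, the force and the opening at its end, in the units of the state.
- bot.get_state(): the state, without advancing time (a new reading comes with each control period).
- bot.camera(name): name is "side" or "top"; returns a dict with "pixels" (420x560x3 uint8, red, green, blue), "vfov" (degrees; the focal length in pixels is half the picture's height over the tangent of half this angle, whatever the lens; pixels are square), "cx", "cy" (the principal point, pixels), "rvec" (rotation vector, rad) and "tvec" (3), from world to camera coordinates, as OpenCV has them. Camera axes: x right, y down, z forward; pixel columns grow to the right and rows downward; lengths in m; the calibration is good to about 2 mm. A picture is of the moment at which its call begins. There is no depth.
- bot.finish_job(): hands the job in, once; it reports no verdict.
The state is a dict: "time": time; "q": joint angles; "joint_velocities": joint speeds; "joint_efforts": joint torques, N m; "position": TCP position; "tool_rot": TCP orientation; "force": force on the tool from outside, world axes, zero at the start; "torque": the same for the moment, N m; "width": finger opening in m.
Only numpy, scipy, OpenCV 4.12 (cv2) and the standard library are available. Lean on these libraries where they do the work, as an engineer would, in place of code of your own. Each camera call takes 0.05 s, during which the arm holds its last target.

TASK

On the felt mat stands a wooden ink box with a hinged lid and a brass release tab sticking out of its front. Press the tab down with the fingertips so that the lid springs up by itself, take the hand off it, then push the lid up and back with the fingers until it rests fully open against its stop. Grasp and lift nothing: leave the box and all the other things on the desk where they stand.

Things in the scene. Friction and masses are not known exactly. Their poses are not given: they have to be found in the camera images.
- ink_box: Loose wooden box, 1.3 to 1.7 kg, 120 (x) by 150 (y) by 60 mm high, 68 with the shut lid; open inside, walls 8 mm, a dark inkstone inside up to 28 mm high. Origin at the centre of the underside, z up. Its -x side is the front (tab, towards the robot); the lid's hinge runs along the upper edge of the +x side. Neither shove nor lift it.
- tab (a joint): Angle of the brass release tab, a sprung rocker on the box front, pivot along box y, 66 mm in front of the box centre and 40 mm above its underside: 0 at rest, 0.4 rad fully pressed; frees the lid at about 0.2. Takes 1.3 N to start, 4.3 N to bottom. Above the pivot an upright ends in a hook over the lid's front edge, 24 mm wide, top 72.5 mm above the box's underside.
- tab_press (a point): The place to press down, on the upper face of the level tab plate (36 mm wide, 5 mm thick, sticking out 40 mm from the box front): 24 mm out from the tab's pivot, at rest 90 mm in front of the box centre, 42.5 mm above the box's underside. Moves with the tab, down about 10 mm at full press.
- lid (a joint): Angle of the lid: 0 shut (latched), about 0.75 rad when it has sprung up by itself, 1.57 upright, 1.9 fully open, leaning back against its stop. Pushed less far than upright it falls back to about 0.75 rad; from about 1.7 rad on it falls open by itself and stays there. Less than 1 N at the edge moves it.
- lid_hinge (a point): Point on the lid's hinge axis, half-way along: 60 mm behind the box centre (box +x), 60 mm above the box's underside. Fixed to the box. The axis runs along the box's y.
- lid_edge (a point): Middle of the lid's lower front edge, 120 mm from the hinge axis, on the underside. The lid is a flat wooden plate, 120 by 150 by 8 mm, about 90 g; its underside lies in the plane through the hinge axis. Moves with the lid.
- seal: Bystander: upright stone seal, 30 by 30 by 64 mm high with a round knob on top; beside the box. Origin under its centre.
- ink_dish: Bystander: round black dish, 72 mm across, 20 mm high, with a short flat handle 59 mm out to its -x side; beside the box. Origin under its centre.
- ink_stick: Bystander: black bar lying flat, 80 by 22 by 12 mm, left of the box. Origin under its centre.
- brush: Bystander: writing brush lying flat, 204 mm long (own x, from -90 to +114 mm), 10 mm thick, right of the box. Origin on its axis line, at the underside.
- paperweight: Bystander: dark metal bar, 26 by 170 (y) by 18 mm high, behind the box. Origin under its centre.
- phone: Bystander: black telephone lying flat, 155 (x) by 75 by 9 mm, far left. Origin under its centre.
- water_pot: Bystander: round blue porcelain pot, 80 mm across, 62 mm high, far right. Origin under its centre.
Mind the look-alikes: they are no part of the job. Leave any green look-alike of the ink_box alone.

How it is judged:
By the outcome, as a careful person would: the job done as asked, in the order asked, and still so for the second after the job is handed in, with the robot touching nothing.
It also fails if it takes over 42 s, if anything falls off the work surface, if the arm or the gripper's body presses on something with over 40 N, if the wrist force passes 120 N, or if a joint passes its speed limit or range.

## Working session

There is one attempt and no reset: what is moved stays moved. The work goes in short steps, Python scripts to look and compute and a tool call to move; the robot and the scene stay as the last step left them, time stands still between calls to the robot, and variables do not carry over. Pictures are saved under pics/ and viewed, and the job is handed in when it is done.

Besides the shell and the picture viewer there is one more tool, called as name(argument=value, ...), one argument or row to a line, values as JSON. send_rows: Moves the arm, as the interface text tells. Its arguments: {"type":"object","properties":{"series":{"type":"array","items":{"type":"number"}}},"required":["series"]}

```bash
mkdir -p pics; python3 - <<'E'
from rig import bot
import cv2
s=bot.get_state();print({k:(v if not hasattr(v,'round') else v) for k,v in s.items()})
for n in("side","top"):
    c=bot.camera(n);cv2.imwrite(f"pics/{n}0.png",cv2.cvtColor(c["pixels"],cv2.COLOR_RGB2BGR));print(n,{k:c[k] for k in c if k!="pixels"})
E
```

```text
{'time': 0.0, 'q': array([ 1.24330575,  0.70709543, -0.02761307,  1.48498186,  0.02197563,
        0.95085941, -0.0755393 ]), 'joint_velocities': array([ 9.40360028e-04, -8.51794589e-04, -4.71035456e-04,  4.13870503e-04,
       -5.83216108e-04,  1.92321272e-05, -5.81479425e-04]), 'joint_efforts': array([ 2.78435664e-04, -8.83219886e+01,  1.23472821e+00, -2.36159420e+01,
        1.70456304e-02,  6.64491832e-03,  3.53047153e-05]), 'position': array([ 0.16203931, -0.55144901,  0.23883586]), 'tool_rot': array([-2.51461000e+00,  1.88214942e+00,  1.32423985e-03]), 'force': array([-0.10481981,  0.11857969, -0.46024649]), 'torque': array([-0.0003705 ,  0.02951604,  0.00679726]), 'width': 0.08534320988221172}
side {'vfov': 45.37271050448842, 'cx': 280.64928816602315, 'cy': 201.2908084192025, 'rvec': array([ 0.75162372, -2.45546509,  1.26605502]), 'tvec': array([0.46596943, 0.25705877, 1.13324713])}
top {'vfov': 43.37011086668563, 'cx': 281.2335452496926, 'cy': 213.53884879129552, 'rvec': array([ 2.16175795, -2.13111162,  0.1554862 ]), 'tvec': array([-0.01380221,  0.54998873,  1.78084456])}
```

View pics/side0.png

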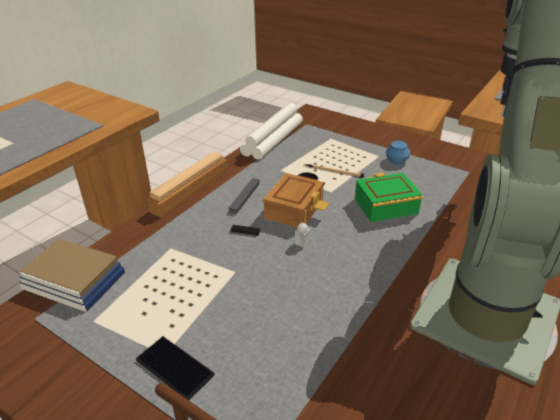

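View pics/top0.png

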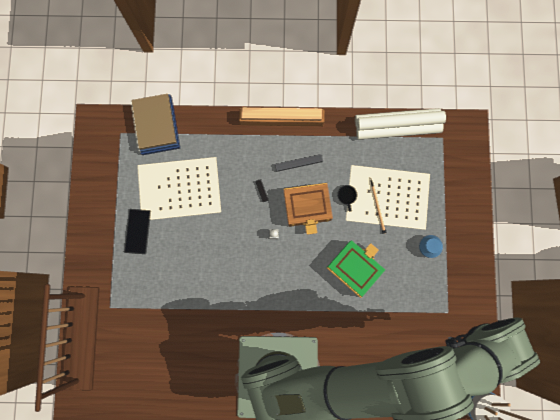

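The brown wooden box is at top (308,205), side (294,199), with its brass tab at top (311,227), side (319,205). It fits the description. The green box at top (356,268), side (388,196) is the look-alike. I'll enlarge both views to confirm.

```bash
cat > h.py <<'E'
import numpy as np,cv2
from scipy.spatial.transform import Rotation as R
def K(c):
    f=210/np.tan(np.radians(c["vfov"])/2);return np.array([[f,0,c["cx"]],[0,f,c["cy"]],[0,0,1.]])
def proj(c,p):
    return cv2.projectPoints(np.array(p,float).reshape(-1,3),c["rvec"],c["tvec"],K(c),None)[0].reshape(-1,2)
def plane(c,uv,z):
    M=cv2.Rodrigues(c["rvec"])[0];o=-M.T@c["tvec"]
    uv=np.array(uv,float).reshape(-1,2)
    d=np.c_[uv,np.ones(len(uv))]@np.linalg.inv(K(c)).T@M
    return o+d*((z-o[2])/d[:,2])[:,None]
def tri(c1,u1,c2,u2):
    P=[K(c)@np.c_[cv2.Rodrigues(c["rvec"])[0],c["tvec"]] for c in(c1,c2)]
    X=cv2.triangulatePoints(P[0],P[1],np.array(u1,float).reshape(-1,2).T,np.array(u2,float).reshape(-1,2).T)
    return (X[:3]/X[3]).T
def crop(c,x,y,w,h,k,name):
    im=cv2.cvtColor(c["pixels"],cv2.COLOR_RGB2BGR)[y:y+h,x:x+w]
    cv2.imwrite(name,cv2.resize(im,None,fx=k,fy=k,interpolation=cv2.INTER_CUBIC))
E
python3 - <<'E'
from rig import bot
from h import *
t=bot.camera("top");s=bot.camera("side")
crop(t,240,140,130,95,6,"pics/t1.png");crop(s,225,155,130,95,6,"pics/s1.png")
E
```

```text
(no output)
```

View pics/t1.png

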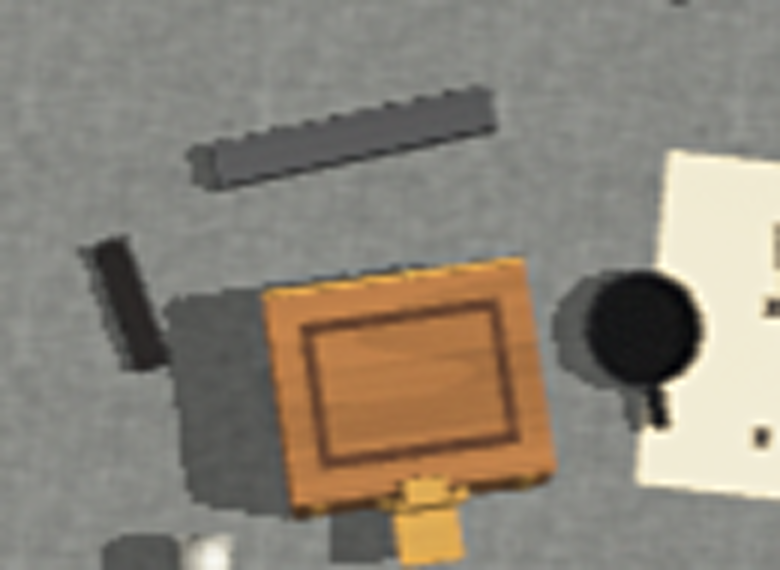

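View pics/s1.png

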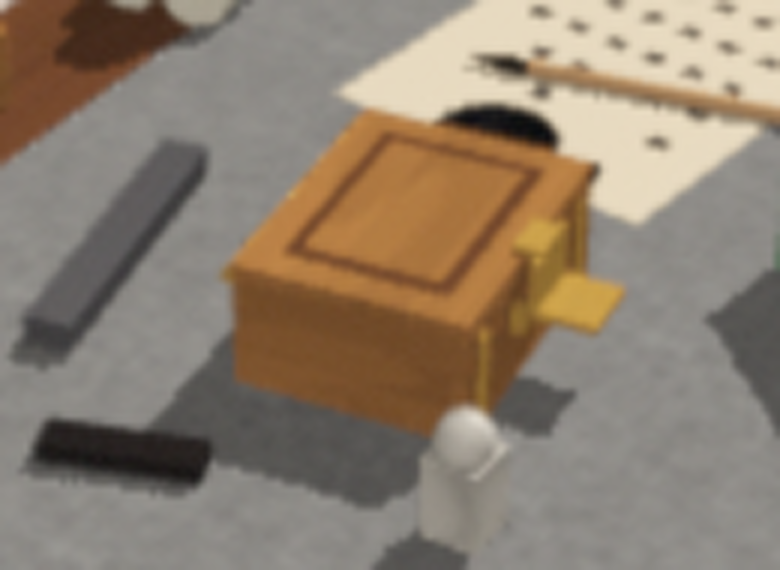

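Confirmed: brown box with a brass tab facing the robot. The seal, at top crop (210,553), stands left of the tab. The dish is on the right. Next I'll triangulate the lid and tab corners.

```bash
python3 - <<'E'
from rig import bot
from h import *
np.set_printoptions(precision=4,suppress=True)
t=bot.camera("top");s=bot.camera("side")
g=lambda a,o:(np.array(a)+.5)/6-.5+np.array(o)
T=g([(265,290),(525,260),(553,480),(295,514),(402,565),(465,558)],(240,140))
S=g([(232,270),(365,112),(594,168),(475,326),(600,332),(625,292)],(225,155))
print(tri(t,T,s,S))
A=plane(t,T[:4],.068);B=plane(s,S[:4],.068);print(A,B)
for X in(A,B,(A+B)/2,tri(t,T,s,S)[:4]):
    c=X.mean(0);e1=(X[0]+X[1]-X[2]-X[3]);e2=X[0]+X[3]-X[1]-X[2]
    print(c,np.degrees(np.arctan2(e1[1],e1[0])),np.degrees(np.arctan2(-e2[0],e2[1])),np.linalg.norm(e1)/2,np.linalg.norm(e2)/2)
print(plane(t,T[4:],.0425),plane(s,S[4:],.0425))
# seal knob/dish top-view
print(plane(t,g([(210,553),(645,326),(655,415)],(240,140)),[.07,.02,.015][0]))
gs=g([(465,440)],(225,155));print(tri(t,g([(210,553)],(240,140)),s,gs))
E
```

```text
[[ 0.6339 -0.0142  0.0643]
 [ 0.6551 -0.1613  0.0659]
 [ 0.5297 -0.1763  0.0693]
 [ 0.5073 -0.0312  0.0723]
 [ 0.4806 -0.094   0.0418]
 [ 0.4863 -0.1295  0.041 ]]
[[ 0.6346 -0.0133  0.068 ]
 [ 0.6542 -0.1614  0.068 ]
 [ 0.5278 -0.1774  0.068 ]
 [ 0.5064 -0.032   0.068 ]] [[ 0.6288 -0.0105  0.068 ]
 [ 0.6539 -0.1583  0.068 ]
 [ 0.5331 -0.1773  0.068 ]
 [ 0.5121 -0.0355  0.068 ]]
[ 0.5807 -0.096   0.068 ] 7.753502342708878 7.948361585414846 0.12850695902055215 0.14818374757057703
[ 0.582  -0.0954  0.068 ] 10.49524018988549 9.052653121060455 0.1207964621044012 0.14661521245580145
[ 0.5814 -0.0957  0.068 ] 9.081964723775227 8.497569463514498 0.12461606721834984 0.1473926359733317
[ 0.5815 -0.0957  0.0679] 7.2424088887940945 8.496753996342349 0.12714132998578728 0.14776152685032434
[[ 0.4811 -0.0937  0.0425]
 [ 0.4856 -0.1296  0.0425]] [[ 0.4796 -0.0934  0.0425]
 [ 0.4859 -0.1274  0.0425]]
[[ 0.4834  0.0156  0.07  ]
 [ 0.6165 -0.2295  0.07  ]
 [ 0.5655 -0.2349  0.07  ]]
[[0.4853 0.0156 0.0483]]
```

Box centre is about (0.5815, -0.0957), yaw about 8.5°. The tab end predicted from those, (0.4826, -0.1105), matches the measured (0.483, -0.112), and the tab height of 41-42 mm also matches. The plan is to use closed fingers tilted about 25-30° with the gripper body leaning back towards the robot, so the lid and hook clear it. First I'll move over at height.

send_rows(
  series=[-0.0215,-0.0243,0,0,0,0,255,-0.0215,-0.0243,0,0,0,0,255,-0.0215,-0.0243,0,0,0,0,255,-0.0215,-0.0243,0,0,0,0,255,-0.0215,-0.0243,0,0,0,0,255,-0.0215,-0.0243,0,0,0,0,255,-0.0215,-0.0243,0,0,0,0,255,-0.0215,-0.0243,0,0,0,0,255],
)

```text
time: 0.97
position: [0.3007, -0.3305, 0.2394]
tool_rot: [-2.515, 1.883, -0.0]
force: [0.9, -0.0, -0.7]
width: 0.0002
```

send_rows(
  series=[-0.0215,-0.0243,0,0,0,0,255,-0.0215,-0.0243,0,0,0,0,255,-0.0215,-0.0243,0,0,0,0,255,-0.0215,-0.0243,0,0,0,0,255,-0.0215,-0.0243,0,0,0,0,255,-0.0215,-0.0243,0,0,0,0,255,-0.0215,-0.0243,0,0,0,0,255,0,0,0,0,0,0,255],
)

```text
time: 1.63
position: [0.4236, -0.1343, 0.2392]
tool_rot: [-2.52, 1.872, 0.0]
force: [-0.4, -0.2, 0.0]
width: -0.0003
```

```bash
cat >> h.py <<'E'
C=np.array([.5815,-.0957,0]);YAW=np.radians(8.5)
B=R.from_euler('z',YAW)
def target(a): # tilt a deg; tool x along +-box y
    a=np.radians(a);z=B.apply([np.sin(a),0,-np.cos(a)])
    o=[]
    for sg in(1,-1):
        x=B.apply([0,sg,0]);o.append(R.from_matrix(np.c_[x,np.cross(z,x),z]))
    return o
def rep(bot):
    s=bot.get_state();r=R.from_rotvec(s["tool_rot"]);np.set_printoptions(precision=4,suppress=True)
    print("t",round(s["time"],2),"pos",s["position"],"q",s["q"],"F",s["force"],"w",round(s["width"],4))
    p=s["position"]
    print("box TCP",B.inv().apply(p-C),"tip",B.inv().apply(p+r.apply([0,0,.008])-C),"frontc",B.inv().apply(p+r.apply([0,0,.008])-C)); print("axes in box (cols)\n",(B.inv()*r).as_matrix())
    return s,r
def togo(bot,boxp,a=None):
    s=bot.get_state();r=R.from_rotvec(s["tool_rot"])
    print("shift tool",r.inv().apply(C+B.apply(boxp)-s["position"]))
    if a is not None:
        for t in target(a): print("turn deg",np.degrees((r.inv()*t).as_rotvec()))
E
python3 - <<'E'
from rig import bot
from h import *
rep(bot);togo(bot,[-.13,0,.14],28)
E
```

```text
t 1.63 pos [ 0.4236 -0.1343  0.2392] q [ 0.2038  0.5227  0.0536  1.9354 -0.0459  0.6839 -0.9922] F [-0.3926 -0.1782  0.0458] w -0.0003
box TCP [-0.1618 -0.0148  0.2392] tip [-0.1618 -0.0148  0.2312] frontc [-0.1618 -0.0148  0.2312]
axes in box (cols)
 [[ 0.1439 -0.9896  0.0015]
 [-0.9896 -0.1439  0.0018]
 [-0.0016 -0.0018 -1.    ]]
shift tool [-0.0099 -0.0334  0.0993]
turn deg [  -3.1537   41.4635 -166.8915]
turn deg [27.8559  2.1187  8.086 ]
```

send_rows(
  series=[0,0,0,5.57,0.42,1.62,255,0,0,0,5.57,0.42,1.62,255,0,0,0,5.57,0.42,1.62,255,0,0,0,5.57,0.42,1.62,255,0,0,0,5.57,0.42,1.62,255,0,0,0,0,0,0,255],
)

```text
time: 2.13
position: [0.4214, -0.1415, 0.2422]
tool_rot: [-2.111, 1.81, -0.398]
force: [-0.7, -1.3, -0.7]
width: -0.0002
```

```bash
python3 - <<'E'
from rig import bot
from h import *
rep(bot);togo(bot,[-.10,0,.10],28)
E
```

```text
t 2.13 pos [ 0.4214 -0.1415  0.2422] q [ 0.6835  0.4629 -0.4333  2.2947 -0.3444  0.0331 -0.7473] F [-0.6607 -1.3438 -0.6567] w -0.0002
box TCP [-0.1651 -0.0216  0.2422] tip [-0.1618 -0.0216  0.235 ] frontc [-0.1618 -0.0216  0.235 ]
axes in box (cols)
 [[ 0.0053 -0.9062  0.4228]
 [-1.     -0.0036  0.0049]
 [-0.0029 -0.4229 -0.9062]]
shift tool [-0.0209  0.001   0.1565]
turn deg [  -0.4474    4.683  -179.7423]
turn deg [2.9849 0.2852 0.1962]
```

send_rows(
  series=[-0.003,0,0.018,-1.2,0.1,0,255,-0.003,0,0.018,-1.2,0.1,0,255,-0.003,0,0.018,0,0,0,255,-0.003,0,0.018,0,0,0,255,-0.003,0,0.018,0,0,0,255,-0.003,0,0.018,0,0,0,255,0,0,0,0,0,0,255],
)

```text
time: 2.72
position: [0.4778, -0.1246, 0.1679]
tool_rot: [-2.17, 1.839, -0.308]
force: [1.1, -0.4, -0.1]
width: -0.0
```

```bash
python3 - <<'E'
from rig import bot
from h import *
rep(bot);togo(bot,[-.0864,0,.085],22)
t=bot.camera("top");s=bot.camera("side")
crop(t,240,140,130,95,6,"pics/t2.png");crop(s,225,95,180,150,4,"pics/s2.png")
E
```

```text
t 2.72 pos [ 0.4778 -0.1246  0.1679] q [ 0.4479  0.6565 -0.2617  2.1816 -0.5052  0.0044 -0.6372] F [ 1.0793 -0.3894 -0.0917] w -0.0
box TCP [-0.1068 -0.0133  0.1679] tip [-0.1041 -0.0131  0.1604] frontc [-0.1041 -0.0131  0.1604]
axes in box (cols)
 [[ 0.0195 -0.9382  0.3455]
 [-0.9997 -0.0121  0.0235]
 [-0.0179 -0.3459 -0.9381]]
shift tool [-0.0114  0.0093  0.0851]
turn deg [  -2.1233    2.7719 -179.2943]
turn deg [1.7714 1.3569 0.6717]
```

View pics/s2.png

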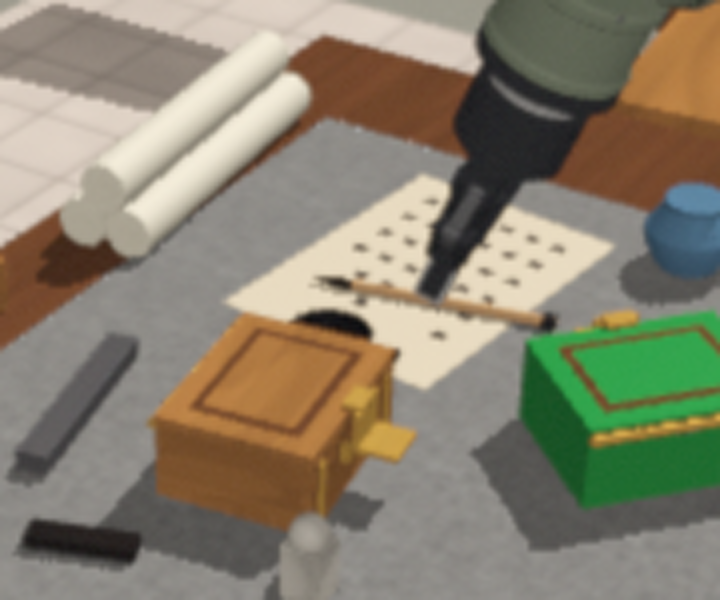

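Joint 6 is at its lower end, so I'll reduce the tilt to about 15°, which still clears the hook.

send_rows(
  series=[-0.003,0,0,-2.6,0.7,0.3,255,-0.003,0,0,-2.6,0.7,0.3,255,-0.003,0,0,0,0,0,255,0,0,0,0,0,0,255],
)

```text
time: 3.15
position: [0.4749, -0.1156, 0.1701]
tool_rot: [-2.222, 1.91, -0.259]
force: [-0.1, 0.5, -1.0]
width: -0.0001
```

```bash
python3 - <<'E'
from rig import bot
from h import *
rep(bot);togo(bot,[-.0874,0,.085],15)
E
```

```text
t 3.15 pos [ 0.4749 -0.1156  0.1701] q [ 0.2566  0.6382 -0.0411  2.1333 -0.5232  0.1398 -0.6831] F [-0.1224  0.4995 -1.0289] w -0.0001
box TCP [-0.1084 -0.0039  0.1701] tip [-0.1063 -0.004   0.1623] frontc [-0.1063 -0.004   0.1623]
axes in box (cols)
 [[ 0.002  -0.9648  0.263 ]
 [-1.     -0.0028 -0.0025]
 [ 0.0031 -0.263  -0.9648]]
shift tool [-0.0042  0.0021  0.0876]
turn deg [   0.2246   -0.3931 -179.8406]
turn deg [-0.2505 -0.1431  0.1589]
```

send_rows(
  series=[-0.0007,0.0003,0.0146,0,0,0,255,-0.0007,0.0003,0.0146,0,0,0,255,-0.0007,0.0003,0.0146,0,0,0,255,-0.0007,0.0003,0.0146,0,0,0,255,-0.0007,0.0003,0.0146,0,0,0,255,-0.0007,0.0003,0.0146,0,0,0,255,0,0,0,0,0,0,255],
)

```text
time: 3.73
position: [0.503, -0.1131, 0.0917]
tool_rot: [-2.227, 1.92, -0.232]
force: [0.6, -0.9, -0.3]
width: 0.0001
```

```bash
python3 - <<'E'
from rig import bot
from h import *
rep(bot);togo(bot,[-.0870,0,.058],15)
t=bot.camera("top");s=bot.camera("side")
crop(t,270,170,90,68,8,"pics/t3.png");crop(s,255,125,100,90,6,"pics/s3.png")
E
```

```text
t 3.73 pos [ 0.503  -0.1131  0.0917] q [ 0.2851  0.8245 -0.1263  2.09   -0.6043 -0.     -0.6088] F [ 0.5551 -0.873  -0.2984] w 0.0001
box TCP [-0.0802 -0.0056  0.0917] tip [-0.0783 -0.0055  0.084 ] frontc [-0.0783 -0.0055  0.084 ]
axes in box (cols)
 [[ 0.0003 -0.9693  0.246 ]
 [-1.      0.0014  0.0067]
 [-0.0068 -0.246  -0.9692]]
shift tool [-0.0054  0.0148  0.031 ]
turn deg [  0.6     -1.1882 179.9144]
turn deg [ 0.7568  0.3822 -0.0806]
```

View pics/s3.png

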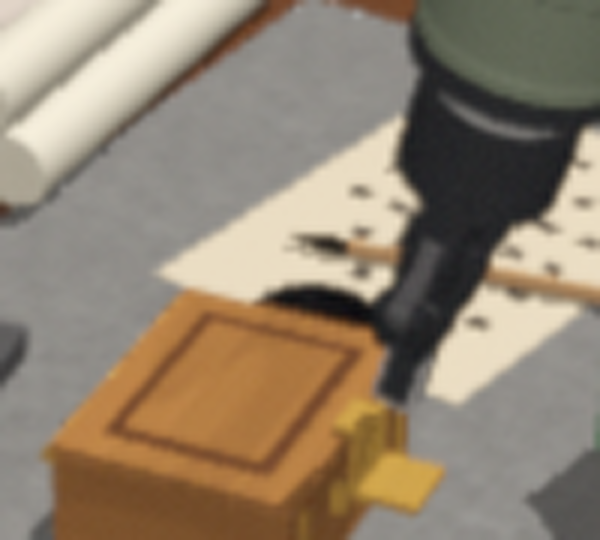

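View pics/t3.png

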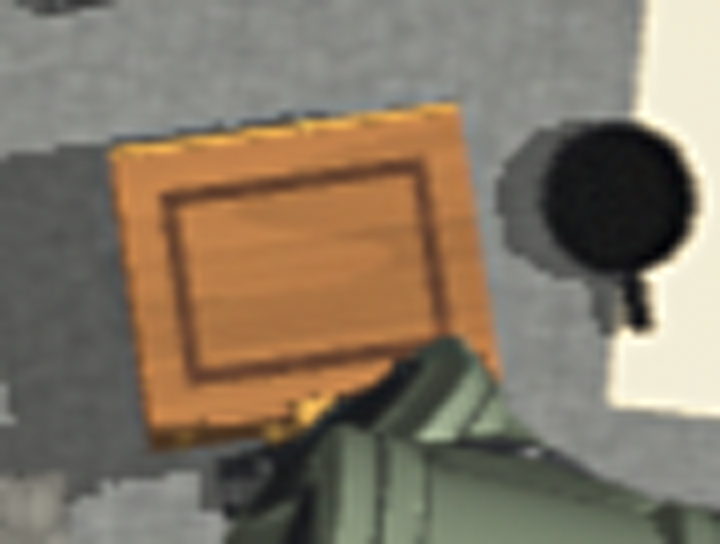

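Joint 6 limits the tilt again lower down. I'll go nearly vertical (about 7°) and press farther out on the plate, with the tip centre about 97 mm in front of the box centre, so the hook and lid still clear.

send_rows(
  series=[-0.002,0.009,-0.002,-3.2,0,0,255,-0.002,0.009,-0.001,-3.2,0,0,255,-0.001,0.002,0,-1.5,0,0,255,0,0,0,0,0,0,255],
)

```text
time: 4.17
position: [0.4825, -0.1106, 0.0926]
tool_rot: [-2.314, 1.991, -0.107]
force: [0.7, 0.3, -0.1]
width: -0.0001
```

```bash
python3 - <<'E'
from rig import bot
from h import *
rep(bot);togo(bot,[-.098,0,.055],7)
E
```

```text
t 4.17 pos [ 0.4825 -0.1106  0.0926] q [ 0.1232  0.8231  0.1114  2.0339 -0.5953  0.2203 -0.6483] F [ 0.6507  0.335  -0.1086] w -0.0001
box TCP [-0.1001 -0.0001  0.0926] tip [-0.0992 -0.      0.0846] frontc [-0.0992 -0.      0.0846]
axes in box (cols)
 [[ 0.002  -0.9938  0.1114]
 [-1.     -0.0016  0.004 ]
 [-0.0038 -0.1114 -0.9938]]
shift tool [0.0001 0.0021 0.0376]
turn deg [  -0.359     0.9498 -179.9072]
turn deg [0.605  0.2287 0.0899]
```

send_rows(
  series=[0,0.0005,0.0085,0,0,0,255,0,0.0005,0.0085,0,0,0,255,0,0.0005,0.0085,0,0,0,255,0,0.0005,0.0085,0,0,0,255,0,0,0,0,0,0,255],
)

```text
time: 4.58
position: [0.4835, -0.1108, 0.0558]
tool_rot: [-2.312, 1.993, -0.103]
force: [0.3, -0.1, 0.2]
width: 0.0002
```

```bash
python3 - <<'E'
from rig import bot
from h import *
rep(bot);togo(bot,[-.098,0,.0505],7)
s=bot.camera("side")
crop(s,255,125,100,90,6,"pics/s4.png")
E
```

```text
t 4.58 pos [ 0.4835 -0.1108  0.0558] q [ 0.165   0.8961  0.0378  2.043  -0.6139  0.1232 -0.6291] F [ 0.2804 -0.1105  0.2085] w 0.0002
box TCP [-0.0991 -0.0004  0.0558] tip [-0.0983 -0.0004  0.0479] frontc [-0.0983 -0.0004  0.0479]
axes in box (cols)
 [[-0.0001 -0.994   0.1096]
 [-1.      0.0007  0.0056]
 [-0.0056 -0.1096 -0.994 ]]
shift tool [-0.0004 -0.0005  0.0054]
turn deg [  0.5018  -1.1132 179.953 ]
turn deg [ 0.7089  0.3196 -0.0428]
```

View pics/s4.png

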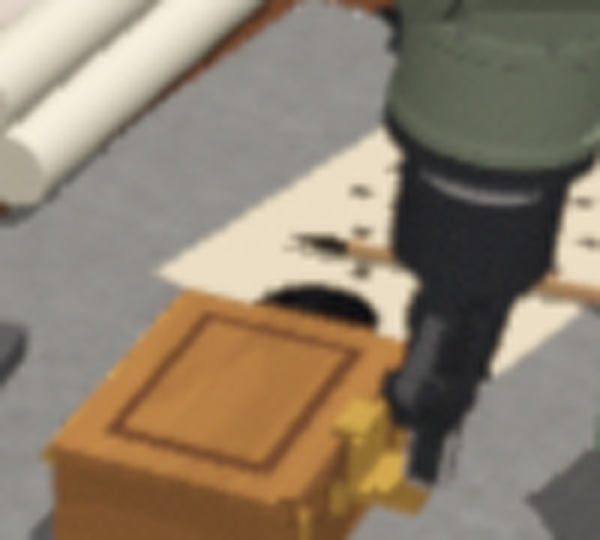

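The fingertips at crop (425,480) stand just above the plate's outer part and clear of the hook. Now I'll press in small steps.

send_rows(
  series=[0,-0.001,0.003,0,0,0,255,0,-0.001,0.003,0,0,0,255,0,0,0.003,0,0,0,255,0,0,0,0,0,0,255],
)

```text
time: 4.97
position: [0.4873, -0.1101, 0.0487]
tool_rot: [-2.313, 1.992, -0.106]
force: [0.1, 0.0, 2.9]
width: 0.0003
```

send_rows(
  series=[0,0,0.002,0,0,0,255,0,0,0.002,0,0,0,255,0,0,0,0,0,0,255],
)

```text
time: 5.22
position: [0.4879, -0.11, 0.0449]
tool_rot: [-2.313, 1.991, -0.107]
force: [1.3, -0.1, 5.0]
width: 0.0005
```

```bash
python3 - <<'E'
from rig import bot
from h import *
rep(bot)
s=bot.camera("side")
crop(s,255,125,100,90,6,"pics/s5.png")
E
```

```text
t 5.22 pos [ 0.4879 -0.11    0.0449] q [ 0.1695  0.92    0.0231  2.0343 -0.6176  0.1016 -0.6271] F [ 1.3016 -0.1165  4.9697] w 0.0005
box TCP [-0.0947 -0.0003  0.0449] tip [-0.0938 -0.0003  0.0369] frontc [-0.0938 -0.0003  0.0369]
axes in box (cols)
 [[ 0.001  -0.9937  0.1117]
 [-1.     -0.0005  0.0043]
 [-0.0042 -0.1117 -0.9937]]
```

View pics/s5.png

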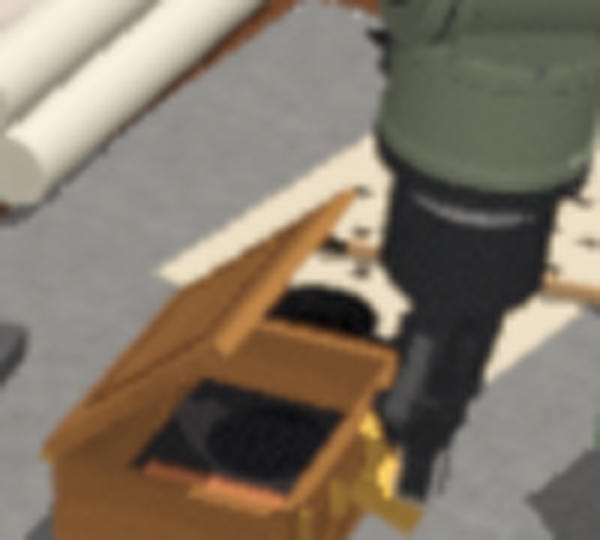

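The lid has sprung up, with its edge at crop (350,195) to (220,350). Force is 5 N. Next I'll take the hand off the tab: up and back.

send_rows(
  series=[0,0.003,-0.012,0,0,0,255,0,0.003,-0.015,0,0,0,255,0,0.003,-0.02,0,0,0,255,0,0,-0.02,0,0,0,255,0,0,-0.02,0,0,0,255,0,0,0,0,0,0,255],
)

```text
time: 5.77
position: [0.4697, -0.1133, 0.1332]
tool_rot: [-2.312, 1.991, -0.11]
force: [0.1, -0.2, 1.1]
width: 0.0001
```

```bash
python3 - <<'E'
from rig import bot
from h import *
rep(bot);togo(bot,[-.085,0,.138],14)
s=bot.camera("side")
crop(s,255,125,100,90,6,"pics/s6.png")
t=bot.camera("top");crop(t,270,170,90,68,8,"pics/t6.png")
E
```

```text
t 5.77 pos [ 0.4697 -0.1133  0.1332] q [ 0.096   0.737   0.1776  2.0477 -0.5731  0.3048 -0.6568] F [ 0.0525 -0.2134  1.0513] w 0.0001
box TCP [-0.1132 -0.0009  0.1332] tip [-0.1123 -0.0008  0.1252] frontc [-0.1123 -0.0008  0.1252]
axes in box (cols)
 [[ 0.0009 -0.9935  0.1139]
 [-1.     -0.0005  0.0034]
 [-0.0033 -0.1139 -0.9935]]
shift tool [-0.0009 -0.0285 -0.0016]
turn deg [  -0.3102   11.7044 -179.6017]
turn deg [7.4572 0.1976 0.0171]
```

View pics/s6.png

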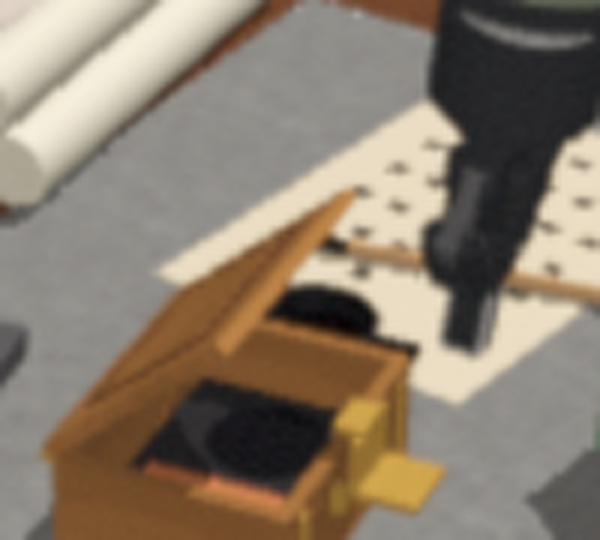

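View pics/t6.png

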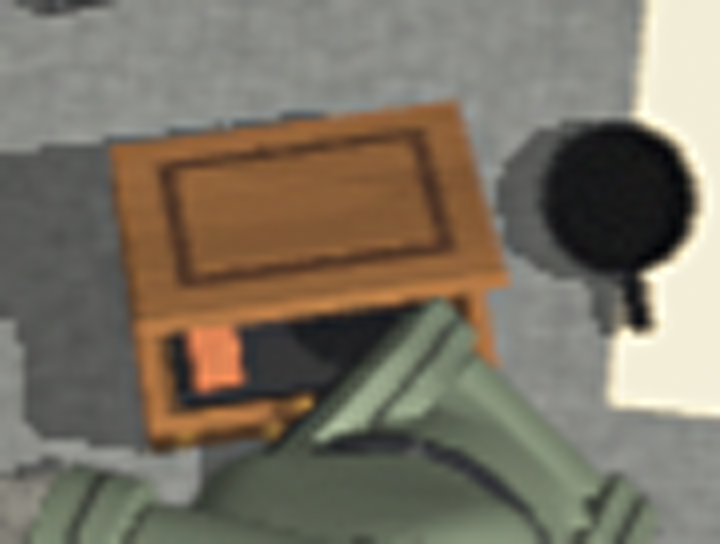

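The lid stands open by itself, the tab is back up and the box has not moved. Now I'll move forward under the lid's edge and push.

send_rows(
  series=[0,-0.012,0.0005,0,0,0,255,0,-0.012,0.001,0,0,0,255,0,-0.012,0.001,0,0,0,255,0,-0.012,0.001,0,0,0,255,0,-0.012,0.001,0,0,0,255,0,0,0,0,0,0,255],
)

```text
time: 6.37
position: [0.53, -0.1034, 0.1315]
tool_rot: [-2.314, 1.99, -0.105]
force: [-0.2, 0.6, -1.4]
width: -0.0002
```

```bash
python3 - <<'E'
from rig import bot
from h import *
rep(bot);togo(bot,[-.04,0,.138],7)
s=bot.camera("side")
crop(s,255,105,100,90,6,"pics/s7.png")
E
```

```text
t 6.37 pos [ 0.53   -0.1034  0.1315] q [ 0.0099  0.8004  0.2685  1.8545 -0.5479  0.4592 -0.7429] F [-0.1644  0.5651 -1.4383] w -0.0002
box TCP [-0.052  -0.      0.1315] tip [-0.0511  0.      0.1235] frontc [-0.0511  0.      0.1235]
axes in box (cols)
 [[ 0.0024 -0.9938  0.1109]
 [-1.     -0.0018  0.005 ]
 [-0.0048 -0.1109 -0.9938]]
shift tool [-0.     -0.0127 -0.0052]
turn deg [  -0.4544    0.9967 -179.895 ]
turn deg [0.6349 0.2894 0.1017]
```

View pics/s7.png

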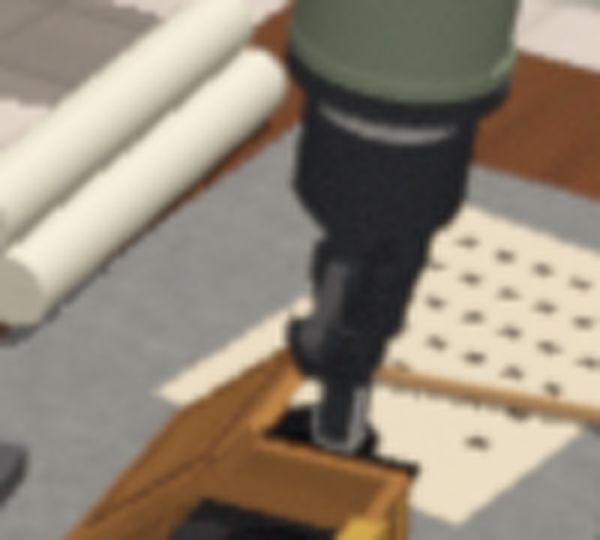

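The fingers are under the edge at crop (340,445). Now I'll push back slowly, adding a little tilt.

send_rows(
  series=[0,-0.007,0.0003,1,0,0,255,0,-0.007,0.0006,1,0,0,255,0,-0.007,0.0008,1,0,0,255,0,-0.007,0.001,1,0,0,255,0,-0.007,0.001,1,0,0,255,0,-0.007,0.0012,1,0,0,255,0,-0.007,0.0014,1,0,0,255,0,-0.007,0.0014,1,0,0,255],
)

```text
time: 7.08
position: [0.585, -0.096, 0.1355]
tool_rot: [-2.225, 1.918, -0.239]
force: [-14.7, 0.7, 27.4]
width: -0.0003
```

```bash
python3 - <<'E'
from rig import bot
from h import *
rep(bot);togo(bot,[.062,0,.138],15)
s=bot.camera("side")
crop(s,245,85,100,110,5,"pics/s8.png")
E
```

```text
t 7.08 pos [ 0.585  -0.096   0.1355] q [ 0.0611  0.8079  0.1622  1.8101 -0.6143  0.3467 -0.7014] F [-14.6564   0.6927  27.3512] w -0.0003
box TCP [ 0.0035 -0.0008  0.1355] tip [ 0.0055 -0.0008  0.1277] frontc [ 0.0055 -0.0008  0.1277]
axes in box (cols)
 [[ 0.0004 -0.9682  0.2503]
 [-1.      0.0007  0.0044]
 [-0.0044 -0.2503 -0.9682]]
shift tool [-0.0008 -0.0573  0.0122]
turn deg [  0.3952  -0.7915 179.9578]
turn deg [ 0.504   0.2516 -0.04  ]
```

View pics/s8.png

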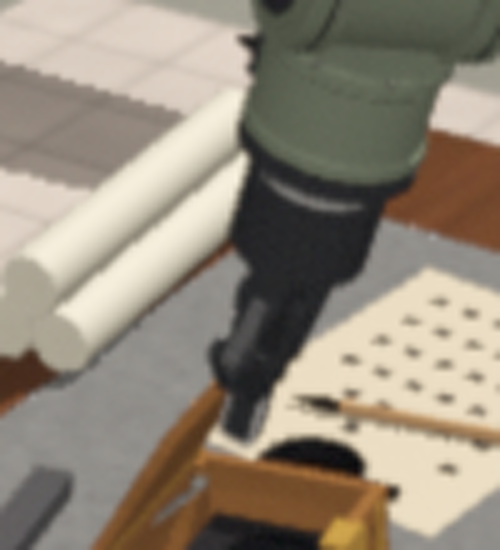

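Force rose to about 15/27 N along the lid's plane. The lid's edge has met the finger's knuckle about 33 mm above the tips, so I was in too deep. I'll back the tips out along the lid before going on.

send_rows(
  series=[0,0.0016,-0.0097,0,0,0,255,0,0.0016,-0.0097,0,0,0,255,0,0,0,0,0,0,255],
)

```text
time: 7.38
position: [0.5769, -0.0974, 0.1544]
tool_rot: [-2.226, 1.918, -0.24]
force: [-0.9, 0.3, 0.2]
width: 0.0
```

```bash
python3 - <<'E'
from rig import bot
from h import *
rep(bot);togo(bot,[.062,0,.165],15)
s=bot.camera("side");t=bot.camera("top")
crop(s,225,85,140,140,5,"pics/s9.png")
crop(t,240,140,130,95,6,"pics/t9.png")
E
```

```text
t 7.38 pos [ 0.5769 -0.0974  0.1544] q [ 0.0525  0.7697  0.1848  1.8219 -0.6021  0.3775 -0.7091] F [-0.9091  0.2972  0.2048] w 0.0
box TCP [-0.0048 -0.001   0.1544] tip [-0.0028 -0.001   0.1466] frontc [-0.0028 -0.001   0.1466]
axes in box (cols)
 [[ 0.0005 -0.9682  0.2502]
 [-1.      0.0005  0.0038]
 [-0.0038 -0.2502 -0.9682]]
shift tool [-0.001  -0.0674  0.0065]
turn deg [  0.339   -0.8015 179.9699]
turn deg [ 0.5103  0.2158 -0.028 ]
```

View pics/s9.png

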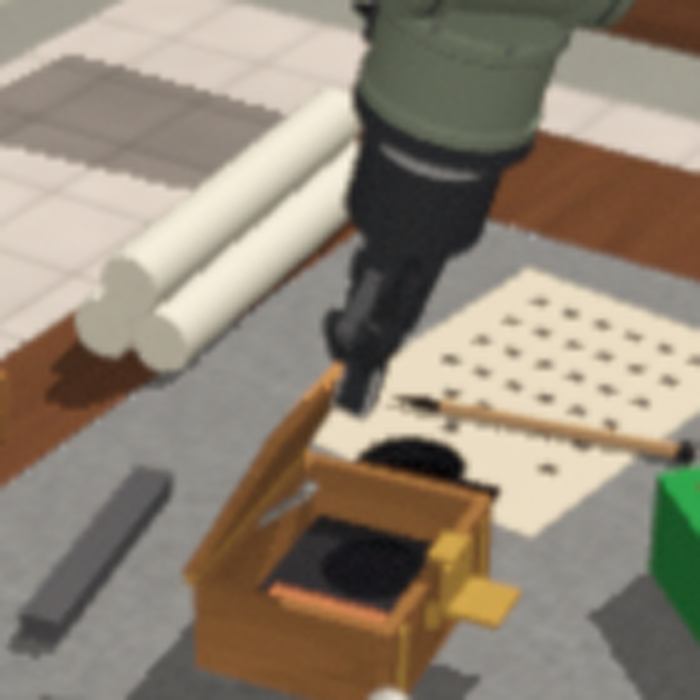

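View pics/t9.png

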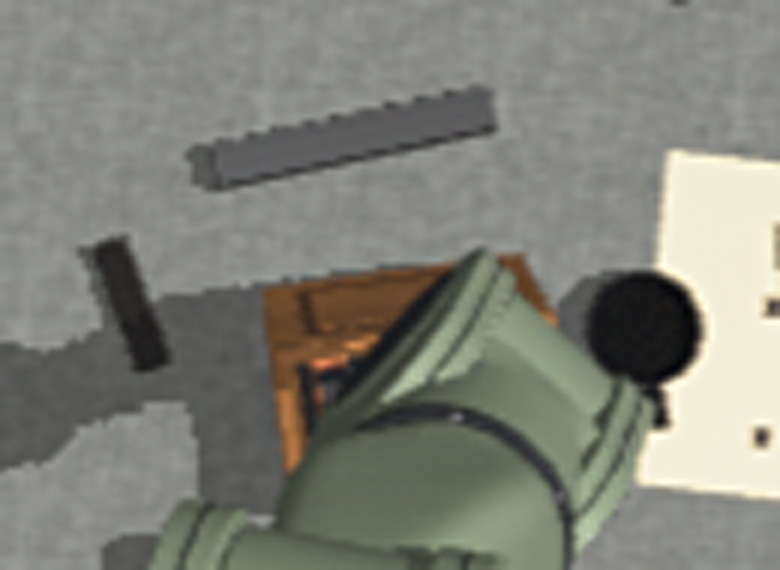

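The force is gone, the lid rests lightly on the tips, and the box corners in the top view are where they were. Now I'll follow the arc with about 17 mm of overlap.

send_rows(
  series=[0,-0.0069,-0.0008,0,0,0,255,0,-0.0069,-0.0008,0,0,0,255,0,-0.0069,-0.0008,0,0,0,255,0,-0.0069,-0.0008,0,0,0,255,0,-0.007,0.001,0,0,0,255],
)

```text
time: 7.9
position: [0.6104, -0.0919, 0.1637]
tool_rot: [-2.227, 1.918, -0.237]
force: [-0.2, -0.2, -0.4]
width: -0.0003
```

```bash
python3 - <<'E'
from rig import bot
from h import *
rep(bot)
s=bot.camera("side")
crop(s,225,85,140,140,5,"pics/s10.png")
E
```

```text
t 7.9 pos [ 0.6104 -0.0919  0.1637] q [ 0.0033  0.7974  0.2506  1.6992 -0.5777  0.4858 -0.7716] F [-0.1793 -0.2444 -0.3926] w -0.0003
box TCP [ 0.0291 -0.0005  0.1637] tip [ 0.0311 -0.0005  0.156 ] frontc [ 0.0311 -0.0005  0.156 ]
axes in box (cols)
 [[ 0.0013 -0.9686  0.2487]
 [-1.     -0.0002  0.0044]
 [-0.0042 -0.2487 -0.9686]]
```

View pics/s10.png

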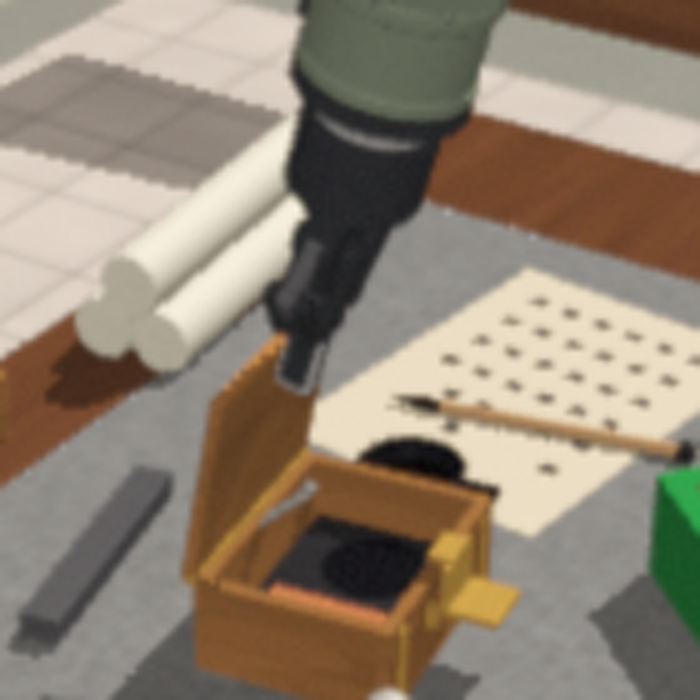

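send_rows(
  series=[0,-0.007,0.001,0,0,0,255,0,-0.007,0.001,0,0,0,255,0,-0.0068,0.0015,0,0,0,255,0,-0.0068,0.0018,0,0,0,255,0,-0.0068,0.0018,0,0,0,255,0,0,0,0,0,0,255],
)

```text
time: 8.45
position: [0.6452, -0.0865, 0.1648]
tool_rot: [-2.227, 1.917, -0.237]
force: [-0.6, -0.4, 0.4]
width: 0.0002
```

```bash
python3 - <<'E'
from rig import bot
from h import *
rep(bot)
s=bot.camera("side")
crop(s,225,85,140,140,5,"pics/s11.png")
E
```

```text
t 8.45 pos [ 0.6452 -0.0865  0.1648] q [-0.027   0.8424  0.2917  1.5744 -0.5617  0.5719 -0.827 ] F [-0.6255 -0.3931  0.3758] w 0.0002
box TCP [ 0.0643 -0.0003  0.1648] tip [ 0.0663 -0.0003  0.157 ] frontc [ 0.0663 -0.0003  0.157 ]
axes in box (cols)
 [[ 0.0016 -0.9686  0.2486]
 [-1.     -0.0005  0.0047]
 [-0.0044 -0.2486 -0.9686]]
```

View pics/s11.png

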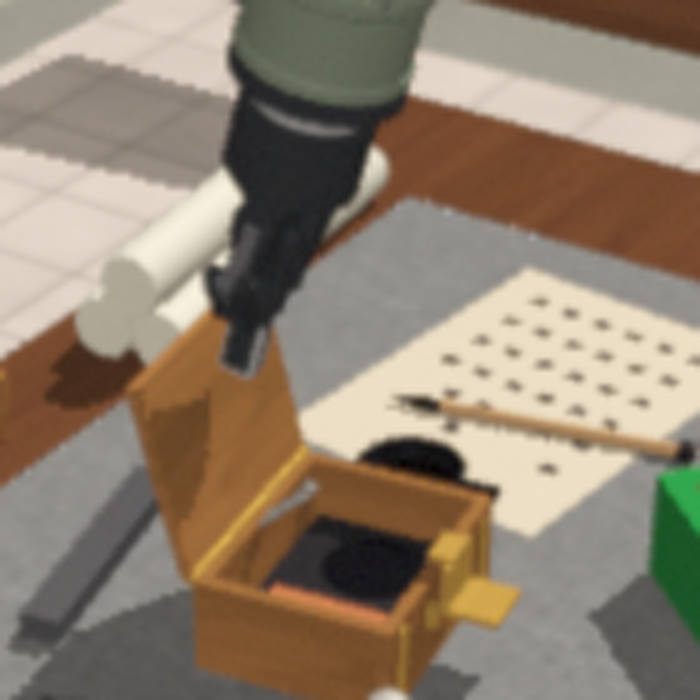

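send_rows(
  series=[0,-0.004,0.002,0,0,0,255,0,-0.004,0.002,0,0,0,255,0,0,0,0,0,0,255],
)

```text
time: 8.75
position: [0.6533, -0.0854, 0.1629]
tool_rot: [-2.227, 1.918, -0.237]
force: [-1.2, 0.3, 0.2]
width: -0.0
```

send_rows(
  series=[0,0.008,-0.002,0,0,0,255,0,0.015,-0.004,0,0,0,255,0,0.015,-0.004,0,0,0,255,0,0.015,-0.006,0,0,0,255,0,0.015,-0.006,0,0,0,255,0,0.015,-0.006,0,0,0,255,0,0.015,-0.006,0,0,0,255,0,0,0,0,0,0,255],
)

```text
time: 9.42
position: [0.5484, -0.102, 0.1723]
tool_rot: [-2.226, 1.92, -0.236]
force: [-0.4, 0.2, 0.2]
width: 0.0
```

```bash
python3 - <<'E'
from rig import bot
from h import *
rep(bot)
s=bot.camera("side");t=bot.camera("top")
crop(s,225,85,140,140,5,"pics/s12.png")
crop(t,240,140,130,95,6,"pics/t12.png")
E
```

```text
t 9.42 pos [ 0.5484 -0.102   0.1723] q [ 0.0695  0.7108  0.1808  1.8938 -0.6011  0.3674 -0.6856] F [-0.3647  0.166   0.1606] w 0.0
box TCP [-0.0337 -0.0013  0.1723] tip [-0.0317 -0.0013  0.1645] frontc [-0.0317 -0.0013  0.1645]
axes in box (cols)
 [[-0.0007 -0.9689  0.2476]
 [-1.      0.0018  0.0042]
 [-0.0045 -0.2476 -0.9689]]
```

View pics/s12.png

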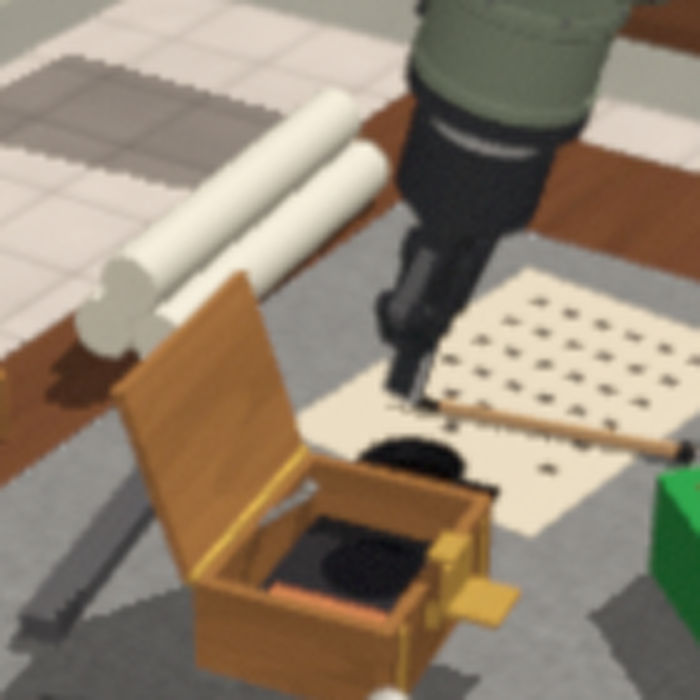

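View pics/t12.png

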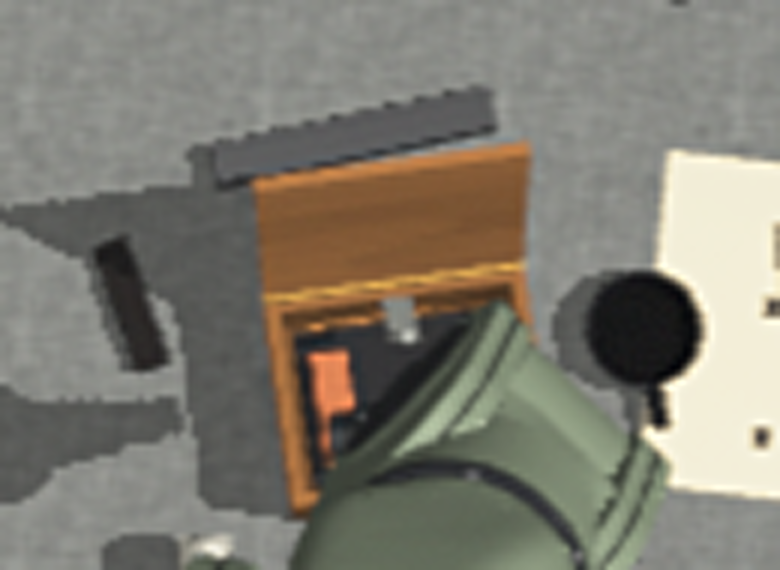

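The lid stays open without the hand. I'll retreat a little more, then measure the lid angle.

send_rows(
  series=[0,0.015,-0.015,0,0,0,255,0,0.015,-0.015,0,0,0,255,0,0.015,-0.015,0,0,0,255,0,0.015,-0.015,0,0,0,255,0,0,0,0,0,0,255,0,0,0,0,0,0,255],
)

```text
time: 10.02
position: [0.479, -0.1122, 0.2155]
tool_rot: [-2.226, 1.918, -0.239]
force: [0.5, 0.1, 0.4]
width: -0.0001
```

```bash
python3 - <<'E'
from rig import bot
from h import *
s_,_=rep(bot)
t=bot.camera("top");s=bot.camera("side")
g=lambda a,o,k:(np.array(a)+.5)/k-.5+np.array(o)
X=tri(t,g([(257,182),(530,146)],(240,140),6),s,g([(118,392),(243,272)],(225,85),5))
b=B.inv().apply(X-C);print(b)
for p in b: print(np.arctan2(p[2]-.06,-(p[0]-.06)),np.hypot(p[2]-.06,p[0]-.06))
for th in(1.7,1.9):
    P=[C+B.apply([.06-.12*np.cos(th)+d*np.sin(th),y,.06+.12*np.sin(th)+d*np.cos(th)]) for y in(.075,-.075) for d in (0,.008)]
    print(th,(proj(s,P)-[225,85])*5,(proj(t,P)-[240,140])*6)
crop(s,225,85,140,140,5,"pics/s13.png");crop(t,240,140,130,95,6,"pics/t13.png")
E
```

```text
t 10.02 pos [ 0.479  -0.1122  0.2155] q [ 0.1195  0.562   0.1715  2.0529 -0.5839  0.3551 -0.6357] F [0.5038 0.069  0.3855] w -0.0001
box TCP [-0.1038 -0.0012  0.2155] tip [-0.1018 -0.0012  0.2077] frontc [-0.1018 -0.0012  0.2077]
axes in box (cols)
 [[ 0.0008 -0.9684  0.2496]
 [-1.      0.0003  0.0041]
 [-0.0041 -0.2496 -0.9683]]
[[ 0.1038  0.0733  0.1725]
 [ 0.1033 -0.0755  0.1729]]
1.942008560930963 0.12069817245353431
1.9369347049094547 0.12092369906452764
1.7 [[160.4784 392.5653]
 [147.3986 390.9775]
 [282.7717 270.55  ]
 [270.3933 269.3727]] [[258.4779 228.5129]
 [256.4823 214.5464]
 [535.5917 191.9274]
 [533.2495 178.0322]]
1.9 [[122.3971 391.7885]
 [110.2526 392.8498]
 [246.5957 270.7969]
 [235.0067 272.1272]] [[252.6102 188.5358]
 [250.716  175.9981]
 [528.3212 152.2084]
 [525.8444 139.7704]]
```

View pics/t13.png

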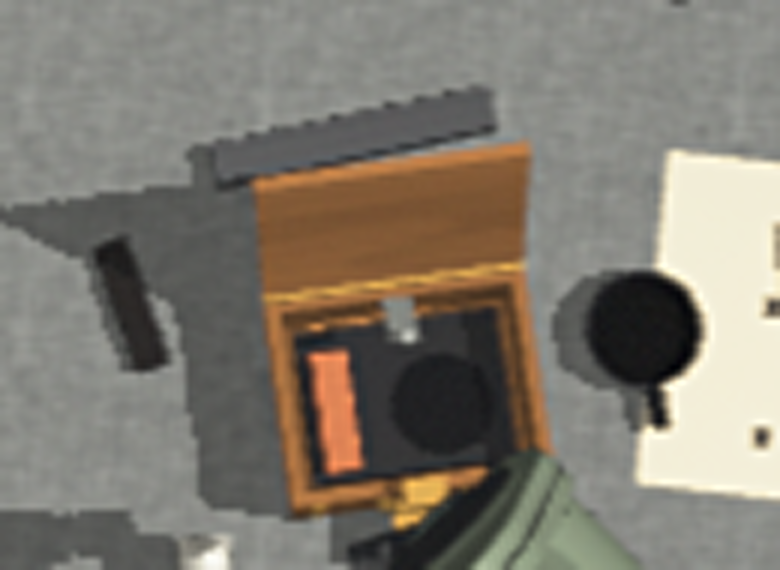

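View pics/s13.png

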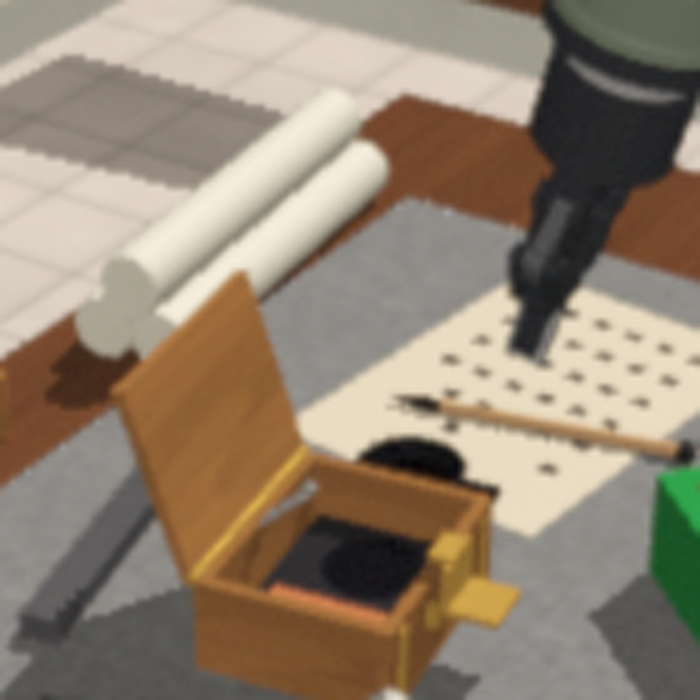

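The lid measures 1.94 rad, which is the 1.9 stop within calibration error. The box corners and the other things are where they were, and the hand is clear. I'm handing in.

```bash
python3 -c "
from rig import bot
print(bot.finish_job())"
```

```text
the job is handed in; nothing more can be done
None
```

The ink box's lid is fully open and the job is handed in, at about 10 s of the 42 s allowed. I pressed the brass tab with closed fingertips (about 5 N at the last reading), and the lid sprang up by itself. I then took the hand off the tab and pushed the lid up and back until it rested on its stop.

- **Lid angle:** triangulated from both cameras after the hand had left, it came to about 1.94 rad against the nominal 1.9. The edge was 121 mm from the hinge, where 120 was expected.
- **Box and bystanders:** in the cropped views the box corners, tab, ink stick, paperweight and dish stood where they were, to within a pixel or so. The seal, brush and green look-alike were only partly in the later views, but what showed was unchanged. I did not look again at the phone or the water pot; the arm worked away from both. The hand ended about 0.1 m clear, with no contact force.
- **One mishap:** on the first push the lid's edge met the finger's knuckle, with about 31 N at the wrist. I backed out along the lid and pushed again with less overlap, at about 1 N. No shift of the box was visible afterwards.
- **Tilt:** the steeper tool tilt I had planned was not reachable, because joint 6 was at its lower limit. I pressed the tab nearly upright instead.

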